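# Snap the cover onto the pottery wheel's drive box

## Robot

A 6-joint arm with a two-finger parallel gripper is mounted at the origin on the work surface. World frame = base frame: x ahead of the robot, y to its left, z up, the work surface at z = 0. Lengths are in m, angles in degrees, forces in N, time in s.
With the tool pointing down it reaches from about 0.3 to 0.75 m from the base axis. Payload 8.5 kg.
Tool frame: the origin (TCP) lies at the very end of the fingers, on their centre line; the grasp point (between the pads) lies 19 mm behind it (grip_depth is the distance from the TCP to the grasp point, in m); z points along the fingers, y is the direction in which the jaws open and shut (so a half turn about z gives the same grasp; the last joint's range is limited). The gripper opens to 85 mm and grips with 20 to 120 N. Pads are 22 mm wide; open, the fingers measure 114 mm over their backs; the gripper's body (76 mm by 85 mm) begins 54 mm behind the grasp point. The pads swing forward as they close: fully open they stand 13 mm farther back than shut.
Start: joints at [-86.763, 21.807, 74.336, -0, 83.858, -12.336], TCP at [0.148, -0.53, 0.231] pointing down, gripper open.
Joint ranges: [-178.18, 178.18], [-50.72, 133.34], [12.68, 142.11], [-81.47, 261.47], [9.98, 163.14], [-165.26, 165.26]. Speed limits (degrees/s): [136.94, 136.94, 180, 180, 180, 180].

## Interface

Orientations are given as a 3x3 rotation matrix whose columns are the frame's x, y, z axes.
In Python, from rig import observe, get_image, close_job, silhouettes, grip_depth gives the robot as it stands. The module is installed in compiled form; this text tells all that it offers.
- The arm moves only by the shell command python3 -m crank 'ROWS' [FORCE]. ROWS is a JSON object of lists of equal length, an entry for each row: "slide": the shift along the tool's x, y, z in m, a list of three; "roll": the turn about the tool's z in rad; "grip": the finger opening in m, from 0 to 0.0854. A call has exactly 8 rows; each row is the pose to reach, as a shift and turn from the pose commanded when the call began, along the tool's axes at that moment; what a row does not reach only later rows make up. A row lasts 1/10 s, in which the tool goes at most 50 mm and 8.59 degrees, less where a joint would pass 70% of its speed; a pose out of reach is approached as far as the arm can. A call with a gripper value outside its range is refused whole. The fingers move at their own pace and stop on an object; FORCE is the grip in N (left out, the last holds). Time passes only in rows, so rows that repeat a pose let the fingers close, or fill a call up. It gives the time, the measured TCP pose, the force and the opening at its end, in the units of the state.
- observe(): the state, without advancing time (a new reading comes with each control period).
- get_image(name): name is "side" or "top"; returns a dict with "frame" (384x512x3 uint8, red, green, blue), "fx", "fy", "cx", "cy" (pixels), "xyz" and "rotation" of the camera in the world. Camera axes: x right, y down, z forward; pixel columns grow to the right and rows downward; lengths in m; the calibration is good to about 2 mm. A picture is of the moment at which its call begins. There is no depth.
- close_job(): hands the job in, once; it reports no verdict.
Trained networks look in a picture, given as the dict that the camera call returned (one of the last four; its "shot" number tells which), for a name from the list of things; names that differ only in an ending like _2 or _b are one class to them, and where a whole thing is asked for, a point or a joint stands for the part that bears it (a point fixed in the world has none). Each returns a list of dicts, best first, with "confidence" (0 to 1); they miss things now and then, are a little off and sometimes report something else, mostly with a low value. They report only what shows in the picture. A call takes as long as a camera call. They do not tell look-alikes from the thing itself.
- silhouettes(target, picture): "pixels" (384x512 bool, what is visible of it) and "box" ([centre column, centre row, width, height] in pixels, round what is visible of it).
The state is a dict: "time_s": time; "q": joint angles; "qvel": joint speeds; "joint_efforts": joint torques, N m; "position": TCP position; "tool_rot": TCP orientation; "ft_force": force on the tool from outside, world axes, zero at the start; "wrist_torque": the same for the moment, N m; "grip_width": finger opening in m.
Only numpy, scipy, OpenCV 4.12 (cv2) and the standard library are available. Lean on these libraries where they do the work, as an engineer would, in place of code of your own. Each camera call takes 0.05 s, during which the arm holds its last target.

## Task

Pick up the loose cover plate by its rib and put it on the open drive box so that its four holes go over the four snap standoffs, then press it down gently and evenly until every standoff has clicked through and the plate is fully home on all four shoulders. Keep it level on the standoffs while pressing, never lean on the box with more than about 45 N, leave the bowl, the mug and the jar where they stand, and let go at the end.

Things in the scene. Friction and masses are not known exactly. Their poses are not given: they have to be found in the camera images.
- cover_grip (a point): Centre of the grip rib of the loose cover, a flat grey rigid plastic plate of 170 x 130 x 5 mm (some 0.2 kg) lying rib up on the table. The rib, mid-plate, is 60 mm long (x), 24 mm wide (y) and rises 30 mm above the plate's upper face. This point is 20 mm above the plate's underside. x: along plate and rib, z: out of the rib side. A half turn looks the same and either way round is right.
- cover: The same cover; origin at the centre of the plate's underside, axes as for its rib. It has four round through holes, 14 mm across, at x = +-64 mm, y = +-44 mm.
- drive_box: Fixed open box of grey painted metal, 190 x 150 mm, rim 34 mm high; origin at the centre of its underside on the table, x along its long side, z up. In it an aluminium frame on soft rubber mounts carries four white snap standoffs at x = +-64 mm, y = +-44 mm. Pressed, the frame sinks straight down by up to 15 mm under some 20 N, then stops dead; let go, it springs back.
- seat_mid (a point): Centre of the four flat shoulders (unloaded: 50 mm above the box's origin; it sinks with the frame), axes as the box's. A plate laid on loosely rests on the barbs, its underside 11 to 13 mm above this. All four together take some 14 to 25 N until the plate is 8 mm above, so the frame sinks far; then they click, the force drops sharply, and under 3 mm the barbs hold the plate on the shoulders.
- standoff0 (a point): Centre of the shoulder of the standoff at x = -64 mm, y = -44 mm of the box, axes as the box's. Its pillar is 19 mm across; the post on it is 10 mm in diameter and tapers over the last 6 mm to a 3 mm tip, 21 mm above this point. Two spring barbs, on the post's +x and -x sides, stand out to 17.5 mm across at 8.5 mm above this point.
- standoff1 (a point): Centre of the shoulder of the standoff at x = -64 mm, y = 44 mm of the box, axes as the box's. Its pillar is 19 mm across; the post on it is 10 mm in diameter and tapers over the last 6 mm to a 3 mm tip, 21 mm above this point. Two spring barbs, on the post's +x and -x sides, stand out to 17.5 mm across at 8.5 mm above this point.
- standoff2 (a point): Centre of the shoulder of the standoff at x = 64 mm, y = -44 mm of the box, axes as the box's. Its pillar is 19 mm across; the post on it is 10 mm in diameter and tapers over the last 6 mm to a 3 mm tip, 21 mm above this point. Two spring barbs, on the post's +x and -x sides, stand out to 17.5 mm across at 8.5 mm above this point.
- standoff3 (a point): Centre of the shoulder of the standoff at x = 64 mm, y = 44 mm of the box, axes as the box's. Its pillar is 19 mm across; the post on it is 10 mm in diameter and tapers over the last 6 mm to a 3 mm tip, 21 mm above this point. Two spring barbs, on the post's +x and -x sides, stand out to 17.5 mm across at 8.5 mm above this point.
- hole0 (a point): Centre of the cover's hole at x = -64 mm, y = -44 mm, at the plate's underside; axes as the cover's. Fully home it lies level with the shoulders.
- hole1 (a point): Centre of the cover's hole at x = -64 mm, y = 44 mm, at the plate's underside; axes as the cover's. Fully home it lies level with the shoulders.
- hole2 (a point): Centre of the cover's hole at x = 64 mm, y = -44 mm, at the plate's underside; axes as the cover's. Fully home it lies level with the shoulders.
- hole3 (a point): Centre of the cover's hole at x = 64 mm, y = 44 mm, at the plate's underside; axes as the cover's. Fully home it lies level with the shoulders.
- steel_bowl: Loose steel bowl, 170 mm across, 75 mm high, to be left alone; origin under its centre.
- clay_mug: Loose clay mug, 84 mm across and 95 mm high with a handle, to be left alone; origin under its centre.
- glaze_jar: Loose white lidded jar, 64 mm across, 85 mm high, to be left alone; origin under its centre.
Things that resemble listed ones, but are neither listed nor needed, are in the scene too. Of the things that look like the cover, take the one that is farthest to the robot's right at the start.

How it is judged:
By the outcome, as a careful person would: the job done as asked, in the order asked, and still so for the second after the job is handed in, with the robot touching nothing.
It also fails if it takes over 64 s, if anything falls off the work surface, if the arm or the gripper's body presses on something with over 40 N, if the wrist force passes 120 N, or if a joint passes its speed limit or range.

## Working session

There is one attempt and no reset: what is moved stays moved. The work goes in short steps, Python scripts to look and compute and a shell command to move; the robot and the scene stay as the last step left them, time stands still between calls to the robot, and variables do not carry over. Pictures are saved under pics/ and viewed, and the job is handed in when it is done.

```bash
mkdir -p pics; python3 - <<'E'
from rig import *
import cv2,pickle
print(observe(),grip_depth)
for n in ("side","top"):
    p=get_image(n); cv2.imwrite(f"pics/{n}0.png",p["frame"][:,:,::-1])
    print(n,{k:v for k,v in p.items() if k!="frame"})
    for t in ("cover","drive_box"):
        r=silhouettes(t,p)
        for d in r: print(t,d["confidence"],d["box"],d["pixels"].sum())
    pickle.dump(p,open(f"{n}0.pkl","wb"))
E
```

```text
{'time_s': 0.0, 'q': array([-8.67627863e+01,  2.18420284e+01,  7.43843759e+01, -3.22409673e-04,
        8.38579825e+01, -1.23349230e+01]), 'qvel': array([-0.02212375,  0.01641473, -0.0478677 , -0.01458434, -0.04118829,
        0.02650863]), 'joint_efforts': array([ 3.50345081e-04, -4.48459589e+01, -2.31271344e+01, -1.54494151e-04,
        4.83600015e-03,  4.33412112e-06]), 'position': array([ 0.14763588, -0.52951566,  0.23070427]), 'tool_rot': array([[ 9.63293082e-01,  2.68451916e-01, -8.87564601e-05],
       [ 2.68451752e-01, -9.63292009e-01,  1.47016202e-03],
       [ 3.09169422e-04, -1.44002373e-03, -9.99998915e-01]]), 'ft_force': array([ 0.56357448, -0.2543668 ,  0.28218601]), 'wrist_torque': array([-0.03327011,  0.00814774, -0.03827595]), 'grip_width': 0.08579676675968835} 0.0187
side {'fx': 464.5944745977932, 'fy': 464.5944745977932, 'cx': 253.5071313076551, 'cy': 197.76125701514087, 'xyz': array([ 0.02155417, -1.17764928,  0.91873499]), 'rotation': array([[ 0.93931541, -0.20218632,  0.27714121],
       [-0.34297197, -0.5357259 ,  0.77160092],
       [-0.00753543, -0.81982831, -0.57255984]]), 'shot': 1}
cover 0.95 [299.8, 225.2, 53.3, 31.1] 1385
drive_box 0.92 [262.6, 171.4, 57.9, 39.2] 1644
drive_box 0.69 [298.1, 224.8, 55.0, 29.7] 1422
top {'fx': 483.60749817195693, 'fy': 483.60749817195693, 'cx': 246.60441398063483, 'cy': 190.72263377761075, 'xyz': array([1.82487397e-01, 2.84592818e-04, 1.52550119e+00]), 'rotation': array([[-0.0294107 , -0.98278491,  0.18239745],
       [-0.99942058,  0.03204026,  0.01148604],
       [-0.01713237, -0.18195395, -0.98315779]]), 'shot': 2}
cover 0.91 [292.4, 163.1, 57.3, 63.9] 2089
cover 0.56 [163.5, 272.9, 60.6, 47.1] 2332
drive_box 0.56 [191.2, 170.5, 67.7, 70.8] 3319
```

```bash
python3 - <<'E'
import pickle,cv2
p=pickle.load(open("top0.pkl","rb"))["frame"][:,:,::-1]
cv2.imwrite("pics/topz.png",cv2.resize(p[100:320,100:380],None,fx=2.7,fy=2.7,interpolation=cv2.INTER_CUBIC))
p=pickle.load(open("side0.pkl","rb"))["frame"][:,:,::-1]
cv2.imwrite("pics/sidez.png",cv2.resize(p[110:290,180:400],None,fx=3.2,fy=3.2,interpolation=cv2.INTER_CUBIC))
E
```

```text
(no output)
```

View pics/top0.png

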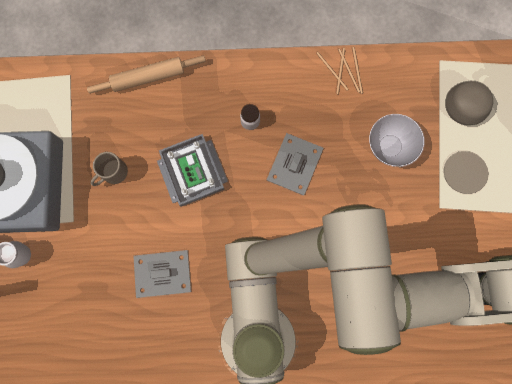

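View pics/side0.png

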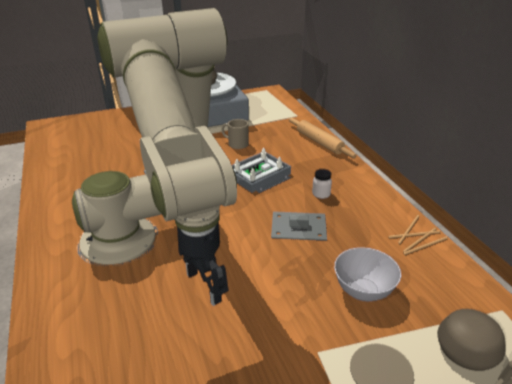

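View pics/topz.png

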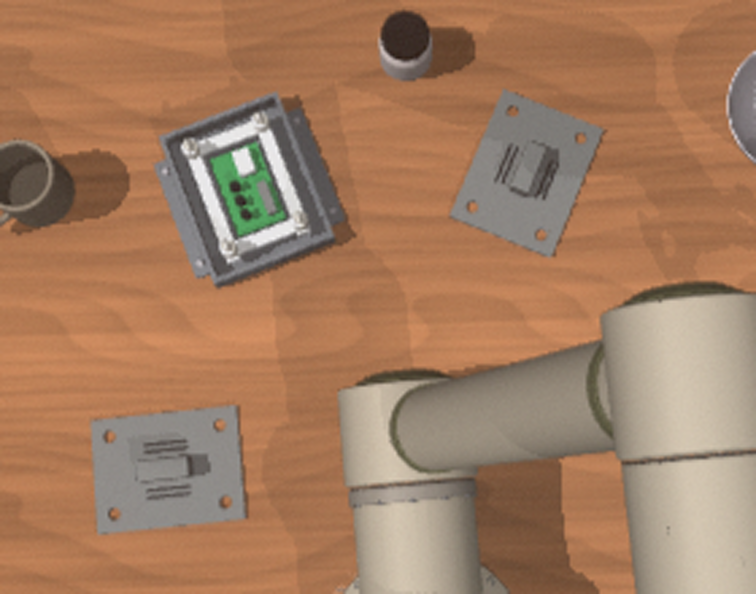

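View pics/sidez.png

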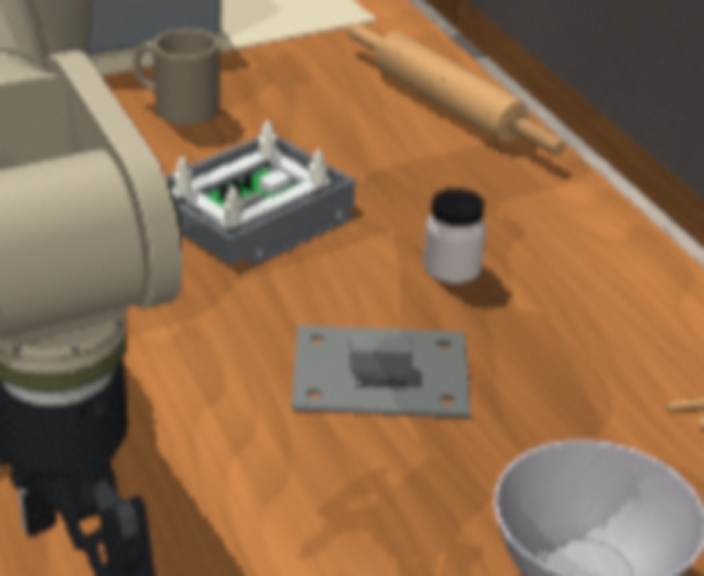

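The top view shows two plates: one at about (295,163), to the robot's right, and one at (162,273), to its left. I'll take the right one. The drive box is at (192,171), turned about 20°.

```bash
python3 - <<'E'
import pickle,cv2
p=pickle.load(open("top0.pkl","rb"))["frame"][:,:,::-1]
cv2.imwrite("pics/topb.png",cv2.resize(p[130:210,150:235],None,fx=7,fy=7,interpolation=cv2.INTER_CUBIC))
q=pickle.load(open("side0.pkl","rb"))["frame"][:,:,::-1]
cv2.imwrite("pics/sideb.png",cv2.resize(q[140:200,225:305],None,fx=9,fy=9,interpolation=cv2.INTER_CUBIC))
E
```

```text
(no output)
```

View pics/topb.png

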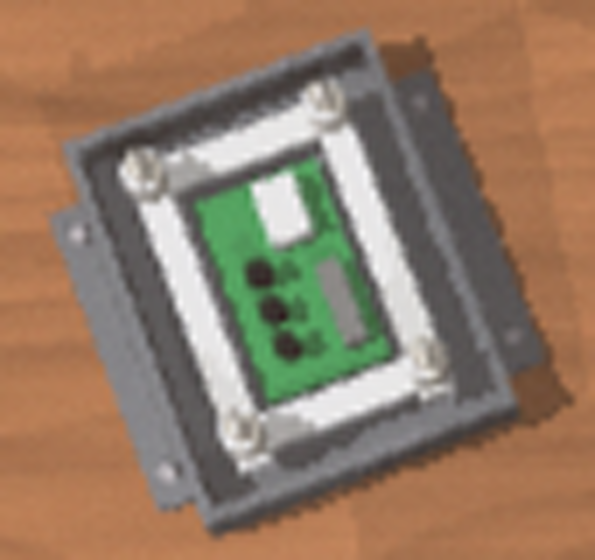

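View pics/sideb.png

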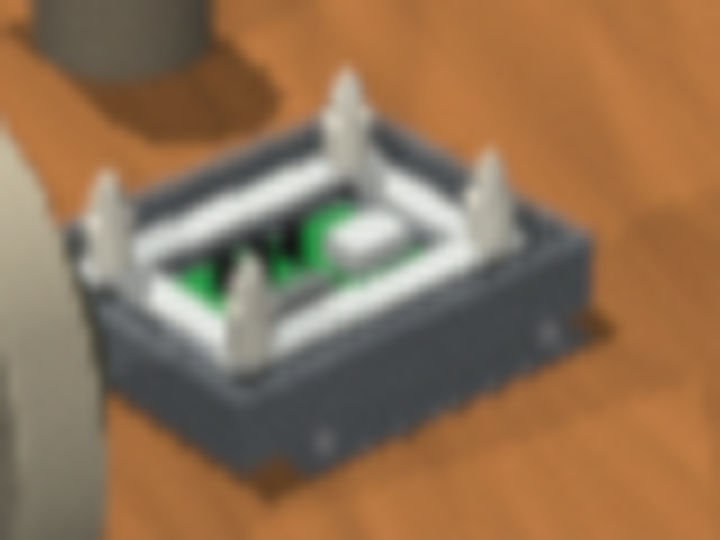

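```bash
cat > h.py <<'E'
import numpy as np,cv2
from scipy.optimize import least_squares
def proj(p,X):
    c=(np.atleast_2d(X)-p["xyz"])@p["rotation"]
    return np.c_[p["fx"]*c[:,0]/c[:,2]+p["cx"],p["fy"]*c[:,1]/c[:,2]+p["cy"]]
def R2(a): return np.array([[np.cos(a),-np.sin(a)],[np.sin(a),np.cos(a)]])
def place(v,P,z0=0):
    P=np.atleast_2d(P); return np.c_[P[:,:2]@R2(v[2]).T+v[:2],P[:,2]+z0]
H=np.array([[-64,-44],[-64,44],[64,-44],[64,44]])/1e3
def fit(obs,x0,free_z=False):
    """obs: list of (pic, local 3D pts, uv); order by nearest assumed given"""
    def f(v): return np.concatenate([(proj(p,place(v,P,v[3] if free_z else 0))-uv).ravel() for p,P,uv in obs])
    r=least_squares(f,x0,loss="soft_l1"); return r.x,f(r.x).reshape(-1,2)
def backproj(p,uv,z):
    d=p["rotation"]@np.array([(uv[0]-p["cx"])/p["fx"],(uv[1]-p["cy"])/p["fy"],1]); 
    return p["xyz"]+d*(z-p["xyz"][2])/d[2]
E
python3 - <<'E'
import pickle; from h import *
T=pickle.load(open("top0.pkl","rb"));S=pickle.load(open("side0.pkl","rb"))
def cen(p,uv,r=4):
    u,v=[int(round(a)) for a in uv]; f=p["frame"][v-r:v+r+1,u-r:u+r+1].astype(float)
    w=np.clip(f[...,0]-f[...,2]-25,0,None); yy,xx=np.mgrid[v-r:v+r+1,u-r:u+r+1]
    return [(w*xx).sum()/w.sum(),(w*yy).sum()/w.sum()]
th=[(289.2,140.3),(314.4,150.3),(274.4,176.3),(299.6,186)]
sh=[(278.5,215.2),(318.5,217),(278,232.3),(319.5,233.9)]
tc=np.array([cen(T,u) for u in th]); sc=np.array([cen(S,u) for u in sh]); print(tc,sc)
w=[backproj(T,u,.0025)for u in tc];print(np.round(w,4)); w2=[backproj(S,u,.0025)for u in sc];print(np.round(w2,4))
def match(p,uv,v,P):
    q=proj(p,place(v,P)); return np.array([uv[np.argmin(np.linalg.norm(uv-a,axis=1))] for a in q])
c=np.mean(w,0); e=w[0]-w[2]; x0=[c[0],c[1],np.arctan2(e[1],e[0])]
P=np.c_[H,[.0025]*4]
o=[(T,P,match(T,tc,x0,P)),(S,P,match(S,sc,x0,P))]
for oo in (o[:1],o[1:],o):
    v,r=fit(oo,x0); print("cover",v[:2],np.degrees(v[2]),np.round(r,1).tolist())
# box
tp=np.array([(147,166),(325,99),(430,354),(245,430)])/7+[150,130]-.43
sp=np.array([(107,172),(347,70),(491,152),(247,257)])/9+[225,140]-.44
wt=[backproj(T,u,.062) for u in tp]; c=np.mean(wt,0); e=wt[1]-wt[2]; x0=[c[0],c[1],np.arctan2(e[1],e[0])]
Pt=np.c_[H,[.062]*4];Ps=np.c_[H,[.071]*4]
o=[(T,Pt,match(T,tp,x0,Pt)),(S,Ps,match(S,sp,x0,Ps))]
for oo in (o[:1],o[1:],o):
    v,r=fit(oo,x0); print("box",v[:2],np.degrees(v[2]),np.round(r,1).tolist())
E
```

```text
[[289.60869565 140.96219282]
 [314.72068966 150.86034483]
 [274.62463343 176.32111437]
 [300.01920236 186.58345643]] [[278.34867257 211.80884956]
 [318.7962963  213.27777778]
 [277.95774648 233.01408451]
 [319.3828125  234.890625  ]]
[[ 0.6254 -0.1269  0.0025]
 [ 0.5893 -0.2067  0.0025]
 [ 0.5092 -0.0734  0.0025]
 [ 0.4729 -0.1533  0.0025]]
[[ 0.514  -0.0479  0.0025]
 [ 0.635  -0.1021  0.0025]
 [ 0.4705 -0.1493  0.0025]
 [ 0.5866 -0.2026  0.0025]]
cover [ 0.54921441 -0.14009283] -24.594854321336783 [[0.1, 0.1], [0.0, -0.0], [0.0, 0.1], [-0.1, -0.1]]
cover [ 0.54978067 -0.12925612] -24.288027131577145 [[0.1, -1.4], [0.5, 2.8], [-0.0, -1.6], [-0.6, 2.9]]
cover [ 0.54800974 -0.13787065] -24.568327809251834 [[-0.6, 0.5], [-0.7, 0.4], [-0.7, 0.4], [-0.7, 0.3], [0.5, 0.3], [1.1, 4.4], [0.7, 0.3], [0.2, 4.6]]
box [0.53511764 0.18973729] 20.247951144582036 [[0.1, 0.2], [-0.1, -0.1], [0.4, -0.4], [-0.4, 0.3]]
box [0.53437132 0.19983121] 19.8532133058842 [[0.0, 0.1], [0.1, -0.1], [-0.1, -0.1], [0.1, 0.1]]
box [0.53387644 0.19149395] 20.208202890095098 [[-0.5, 0.6], [-0.6, 0.3], [-0.2, 0.0], [-1.0, 0.7], [0.8, 1.3], [0.7, 1.1], [0.6, 0.9], [0.6, 1.1]]
```

```bash
cat > go.py <<'E'
import sys,numpy as np
from rig import observe
o=observe(); R=o["tool_rot"]; p=o["position"]
x,y,z,yaw=[float(a) for a in sys.argv[1:5]]
d=R.T@(np.array([x,y,z])-p); cur=np.degrees(np.arctan2(R[1,0],R[0,0]))
r=-((yaw-cur+180)%360-180)
print("slide",np.round(d,4),"roll rad",round(np.radians(r),4),"cur yaw",round(cur,2),"pos",p.round(4),"t",round(o["time_s"],2),"F",o["ft_force"].round(1),"M",o["wrist_torque"].round(2),"w",round(o["grip_width"],4))
E
python3 go.py .549 -.1395 .16 -24.6
```

```text
slide [ 0.4914 -0.2681  0.0713] roll rad 0.7012 cur yaw 15.57 pos [ 0.1477 -0.5297  0.2311] t 0.3 F [-0.2  0.7  0.7] M [-0.01  0.02 -0.  ] w 0.085
```

```bash
python3 -m crank '{"slide":[[0.03,-0.016,0],[0.07,-0.038,0],[0.11,-0.06,0.01],[0.15,-0.082,0.01],[0.19,-0.104,0.02],[0.23,-0.126,0.02],[0.27,-0.148,0.03],[0.31,-0.17,0.03]],"roll":[0.05,0.13,0.22,0.31,0.4,0.49,0.58,0.66],"grip":[0.085,0.085,0.085,0.085,0.085,0.085,0.085,0.085]}' 20; python3 go.py .549 -.1395 .16 -24.6
```

```text
time_s: 1.1
position: [0.4014, -0.281, 0.2005]
tool_rot: [[0.924, -0.382, -0.001], [-0.382, -0.924, 0.001], [-0.001, -0.001, -1.0]]
ft_force: [0.2, -0.7, -0.5]
grip_width: 0.0854
slide [ 0.0824 -0.1871  0.0405] roll rad 0.0374 cur yaw -22.46 pos [ 0.4014 -0.281   0.2005] t 1.1 F [ 0.2 -0.7 -0.5] M [-0.07  0.01  0.02] w 0.0854
```

```bash
python3 -m crank '{"slide":[[0.016,-0.037,0.01],[0.032,-0.074,0.015],[0.048,-0.11,0.02],[0.062,-0.14,0.03],[0.073,-0.165,0.04],[0.08,-0.18,0.04],[0.0824,-0.187,0.0405],[0.0824,-0.187,0.0405]],"roll":[0.03,0.037,0.037,0.037,0.037,0.037,0.037,0.037],"grip":[0.085,0.085,0.085,0.085,0.085,0.085,0.085,0.085]}'; python3 - <<'E'
from rig import *; import cv2
for n in ("side","top"):
    p=get_image(n); cv2.imwrite(f"pics/{n}1.png",p["frame"][:,:,::-1])
E
python3 go.py .549 -.1395 .009 -24.6
```

```text
time_s: 1.9
position: [0.5479, -0.1409, 0.1612]
tool_rot: [[0.911, -0.412, 0.0], [-0.412, -0.911, -0.0], [0.0, 0.0, -1.0]]
ft_force: [0.6, -0.9, -0.2]
grip_width: 0.0851
slide [ 0.0006 -0.0028  0.1523] roll rad 0.0034 cur yaw -24.41 pos [ 0.5473 -0.1417  0.1613] t 2.0 F [-0.4 -0.1  0.3] M [-0.02  0.   -0.02] w 0.0849
```

View pics/side1.png

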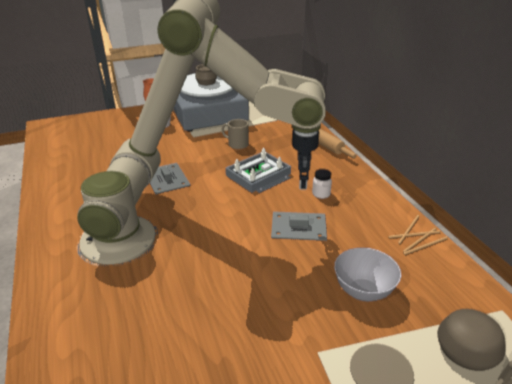

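View pics/top1.png

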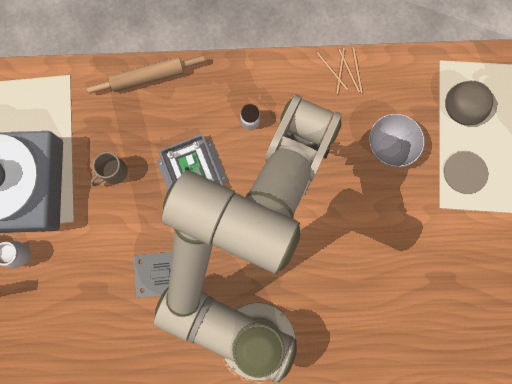

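The side view shows the open fingers above the plate, with the tips near (304,187). From the top, the arm hides the plate. Next I'll descend.

```bash
python3 - <<'E'
import pickle; from h import *
S=pickle.load(open("side0.pkl","rb")); print(proj(S,[.5473,-.1417,.1613]))
E
python3 -m crank '{"slide":[[0,-0.002,0.03],[0,-0.002,0.06],[0,-0.002,0.09],[0,-0.002,0.11],[0,-0.002,0.125],[0,-0.002,0.135],[0,-0.002,0.14],[0,-0.002,0.14]],"roll":[0,0.003,0.003,0.003,0.003,0.003,0.003,0.003],"grip":[0.085,0.085,0.085,0.085,0.085,0.085,0.085,0.085]}'; python3 go.py .549 -.1395 .009 -24.6
python3 - <<'E'
from rig import *; import cv2
p=get_image("side"); cv2.imwrite("pics/side2.png",cv2.resize(p["frame"][140:260,230:390,::-1],None,fx=4.5,fy=4.5,interpolation=cv2.INTER_CUBIC))
E
```

```text
[[302.11478623 184.17550591]]
time_s: 2.8
position: [0.5483, -0.1395, 0.0209]
tool_rot: [[0.909, -0.416, -0.0], [-0.416, -0.909, 0.0], [-0.0, 0.0, -1.0]]
ft_force: [0.1, -0.5, 0.3]
grip_width: 0.0852
slide [ 0.0006 -0.0003  0.0119] roll rad 0.0006 cur yaw -24.57 pos [ 0.5483 -0.1395  0.0209] t 2.8 F [ 0.1 -0.5  0.3] M [ 0.01 -0.02  0.04] w 0.0852
```

View pics/side2.png

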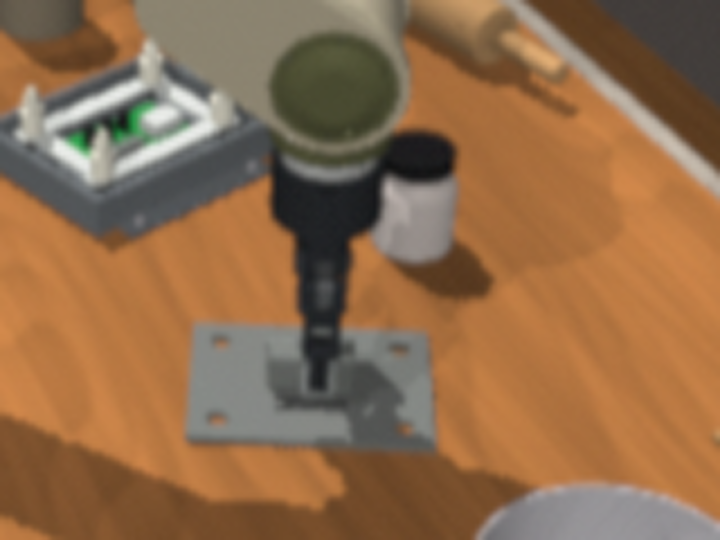

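The side view shows the finger at about the rib's mid-length, (320,370) in the zoom. The box and jar are clear. Now lowering and gripping.

```bash
python3 -m crank '{"slide":[[0,0,0.005],[0,0,0.01],[0,0,0.0125],[0,0,0.0125],[0,0,0.0125],[0,0,0.0125],[0,0,0.0125],[0,0,0.0125]],"roll":[0,0,0,0,0,0,0,0],"grip":[0.085,0.085,0.07,0.05,0.035,0.02,0.015,0.01]}' 110; python3 go.py .549 -.1395 .009 -24.6
python3 -m crank '{"slide":[[0,0,0],[0,0,0],[0,0,0],[0,0,0],[0,0,0],[0,0,0],[0,0,0],[0,0,0]],"roll":[0,0,0,0,0,0,0,0],"grip":[0.01,0.01,0.01,0.01,0.01,0.01,0.01,0.01]}'; python3 go.py .549 -.1395 .009 -24.6
```

```text
time_s: 3.65
position: [0.5487, -0.1392, 0.0088]
tool_rot: [[0.91, -0.415, 0.001], [-0.415, -0.91, -0.0], [0.001, 0.0, -1.0]]
ft_force: [-1.5, -0.2, 6.1]
grip_width: 0.0225
slide [ 0.0004  0.0002 -0.0002] roll rad 0.0012 cur yaw -24.53 pos [ 0.5487 -0.1392  0.0088] t 3.65 F [-1.5 -0.2  6.1] M [ 0.08  0.17 -0.  ] w 0.0225
time_s: 4.45
position: [0.5487, -0.1392, 0.0089]
tool_rot: [[0.91, -0.415, 0.001], [-0.415, -0.91, -0.0], [0.001, 0.0, -1.0]]
ft_force: [-1.3, 0.1, 5.4]
grip_width: 0.0217
slide [ 0.0004  0.0002 -0.0001] roll rad 0.0012 cur yaw -24.53 pos [ 0.5487 -0.1392  0.0089] t 4.45 F [-1.3  0.1  5.4] M [ 0.1   0.23 -0.01] w 0.0217
```

```bash
python3 -m crank '{"slide":[[0,0,-0.005],[0,0,-0.02],[0,0,-0.045],[0,0,-0.075],[0,0,-0.105],[0,0,-0.13],[0,0,-0.14],[0,0,-0.14]],"roll":[0,0,0,0,0,0,0,0],"grip":[0.01,0.01,0.01,0.01,0.01,0.01,0.01,0.01]}'; python3 go.py .534 .191 .16 20.2
python3 - <<'E'
from rig import *; import cv2
p=get_image("side"); cv2.imwrite("pics/side3.png",cv2.resize(p["frame"][100:260,210:400,::-1],None,fx=4,fy=4,interpolation=cv2.INTER_CUBIC))
E
```

```text
time_s: 5.25
position: [0.5487, -0.1392, 0.149]
tool_rot: [[0.91, -0.415, 0.002], [-0.415, -0.91, -0.001], [0.002, 0.0, -1.0]]
ft_force: [-0.6, 0.2, -3.8]
grip_width: 0.0224
slide [-0.1505 -0.2943 -0.0113] roll rad -0.7807 cur yaw -24.53 pos [ 0.5487 -0.1392  0.149 ] t 5.25 F [-0.6  0.2 -3.8] M [ 0.06 -0.01 -0.01] w 0.0224
```

View pics/side3.png

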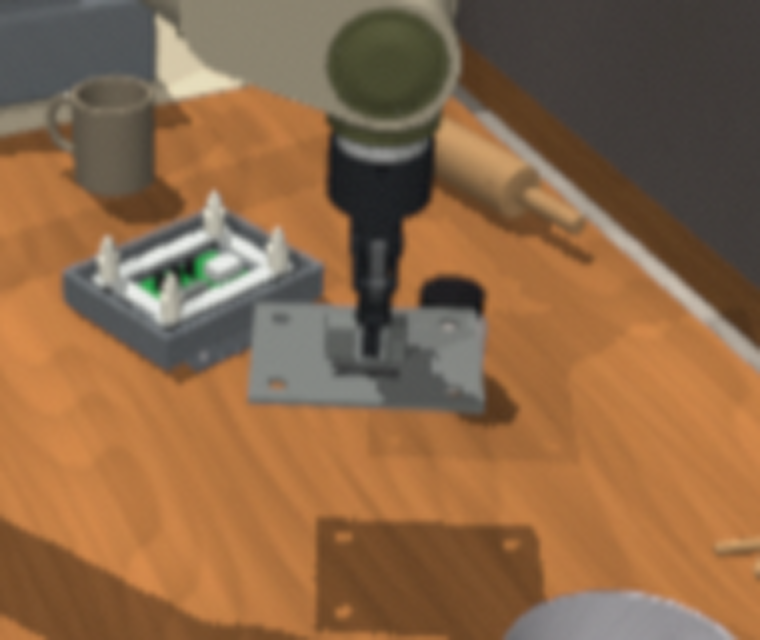

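The plate is held level and is off the table (its shadow has separated). Carrying it to above the box.

```bash
python3 -m crank '{"slide":[[-0.008,-0.015,-0.01],[-0.025,-0.05,-0.011],[-0.043,-0.085,-0.011],[-0.061,-0.12,-0.011],[-0.079,-0.155,-0.011],[-0.097,-0.19,-0.011],[-0.115,-0.225,-0.011],[-0.13,-0.255,-0.011]],"roll":[-0.05,-0.14,-0.24,-0.34,-0.44,-0.54,-0.64,-0.72],"grip":[0.01,0.01,0.01,0.01,0.01,0.01,0.01,0.01]}'; python3 go.py .534 .191 .14 20.2
```

```text
time_s: 6.1
position: [0.5348, 0.1496, 0.1585]
tool_rot: [[0.956, 0.294, -0.002], [0.294, -0.956, 0.0], [-0.002, -0.001, -1.0]]
ft_force: [0.8, -0.4, -2.8]
grip_width: 0.0224
slide [ 0.0115 -0.0398  0.0185] roll rad -0.054 cur yaw 17.11 pos [0.5348 0.1496 0.1585] t 6.1 F [ 0.8 -0.4 -2.8] M [-0.01 -0.02 -0.01] w 0.0224
```

```bash
python3 -m crank '{"slide":[[0.005,-0.016,0],[0.008,-0.028,0.005],[0.010,-0.036,0.01],[0.0115,-0.039,0.015],[0.0115,-0.0398,0.0185],[0.0115,-0.0398,0.0185],[0.0115,-0.0398,0.0185],[0.0115,-0.0398,0.0185]],"roll":[-0.03,-0.054,-0.054,-0.054,-0.054,-0.054,-0.054,-0.054],"grip":[0.01,0.01,0.01,0.01,0.01,0.01,0.01,0.01]}'; 
python3 - <<'E'
from rig import *; import cv2,pickle
for n,(a,b,c,d) in {"side":(90,220,190,340),"top":(110,230,130,280)}.items():
    p=get_image(n); pickle.dump(p,open(n+"4.pkl","wb")); cv2.imwrite(f"pics/{n}4.png",cv2.resize(p["frame"][a:b,c:d,::-1],None,fx=4.5,fy=4.5,interpolation=cv2.INTER_CUBIC))
E
python3 go.py .534 .191 .14 20.2
```

```text
time_s: 6.9
position: [0.5359, 0.1878, 0.1411]
tool_rot: [[0.941, 0.338, 0.0], [0.338, -0.941, 0.0], [0.0, 0.0, -1.0]]
ft_force: [0.6, -1.2, -2.0]
grip_width: 0.0221
slide [-0.0007 -0.0034  0.0011] roll rad -0.0073 cur yaw 19.78 pos [0.5358 0.188  0.1411] t 7.0 F [-0.5  0.3 -2.3] M [-0.02 -0.04 -0.02] w 0.0217
```

View pics/side4.png

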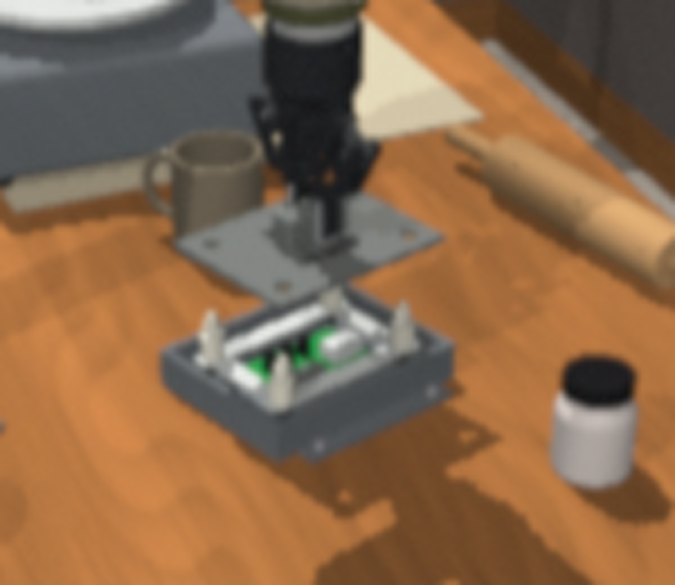

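View pics/top4.png

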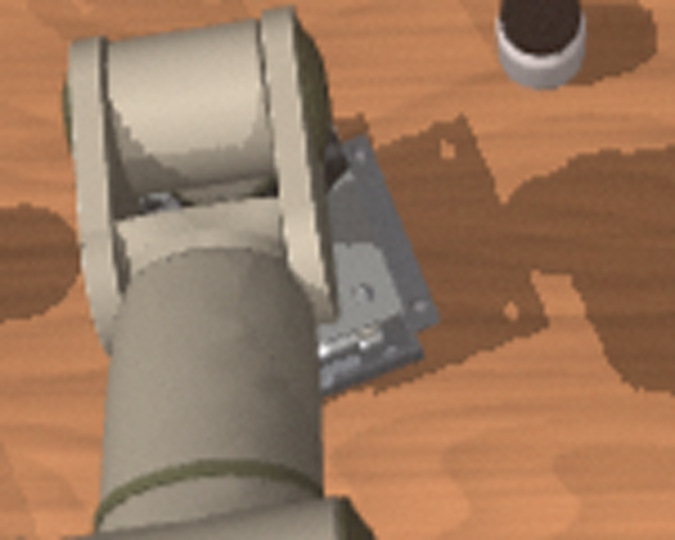

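```bash
python3 - <<'E'
import pickle; from h import *
from rig import observe
T=pickle.load(open("top4.pkl","rb"));S=pickle.load(open("side4.pkl","rb"))
cv2.imwrite("pics/s4a.png",cv2.resize(S["frame"][125:185,225:295,::-1],None,fx=10,fy=10,interpolation=cv2.INTER_CUBIC))
cv2.imwrite("pics/t4a.png",cv2.resize(T["frame"][135:200,195:235,::-1],None,fx=9,fy=9,interpolation=cv2.INTER_CUBIC))
o=observe(); p=o["position"]; a=np.radians(19.78)
v=[p[0],p[1],a]; z=p[2]-.0089
for k,q in (("S",S),("T",T)):
    print(k,"holes",proj(q,place(v,np.c_[H,[.0035]*4],z)).round(1).tolist())
    for b in ([.5351,.1897,np.radians(20.2)],):
        print(k,"tips",proj(q,place(b,np.c_[H,[.071]*4])).round(1).tolist())
E
```

```text
S holes [[253.4, 153.5], [237.4, 144.2], [281.1, 141.9], [264.8, 133.3]]
S tips [[253.3, 169.6], [237.6, 160.0], [280.2, 157.5], [264.2, 148.6]]
T holes [[209.3, 175.2], [181.3, 186.0], [194.2, 136.3], [166.6, 146.8]]
T tips [[210.8, 179.7], [184.1, 190.3], [196.1, 142.6], [169.7, 152.9]]
```

View pics/s4a.png

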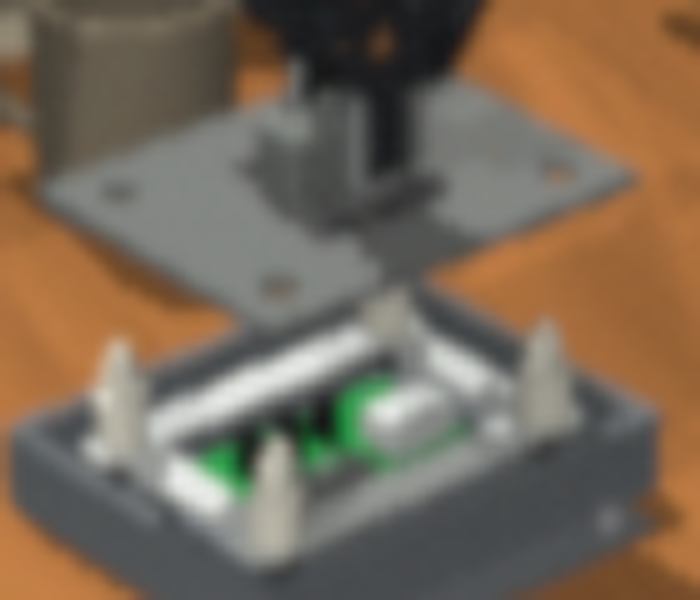

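View pics/t4a.png

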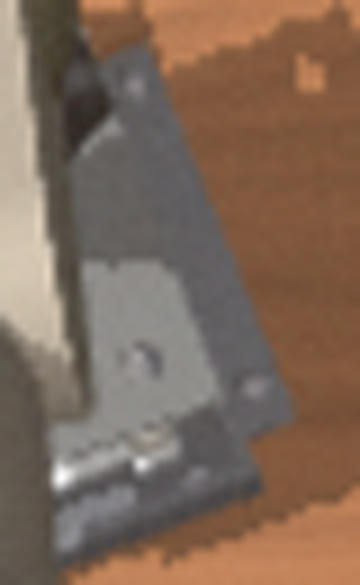

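The plate's holes and the box's tips are both visible in the side view: holes at (236,144), (253,153) and (280,142), tips at (237,159), (252,168) and (279,157). The two views agree that the tool needs to go about 3 mm further in +y. I'll lower it to just above the tips and measure again.

```bash
python3 go.py .535 .193 .088 20.1; python3 -m crank '{"slide":[[-0.0005,-0.002,0.005],[0.0005,-0.004,0.015],[0.0009,-0.005,0.025],[0.0009,-0.005,0.035],[0.0009,-0.005,0.045],[0.0009,-0.005,0.05],[0.0009,-0.005,0.053],[0.0009,-0.005,0.053]],"roll":[-0.003,-0.006,-0.006,-0.006,-0.006,-0.006,-0.006,-0.006],"grip":[0.01,0.01,0.01,0.01,0.01,0.01,0.01,0.01]}'; 
python3 - <<'E'
from rig import *; import cv2,pickle
for n,(a,b,c,d) in {"side":(125,185,225,295),"top":(135,200,185,235)}.items():
    p=get_image(n); pickle.dump(p,open(n+"5.pkl","wb")); cv2.imwrite(f"pics/{n}5.png",cv2.resize(p["frame"][a:b,c:d,::-1],None,fx=9,fy=9,interpolation=cv2.INTER_CUBIC))
E
python3 go.py .535 .193 .088 20.1
```

```text
slide [ 0.0009 -0.005   0.0531] roll rad -0.0055 cur yaw 19.78 pos [0.5358 0.188  0.1411] t 7.0 F [-0.5  0.3 -2.3] M [-0.02 -0.04 -0.02] w 0.0217
time_s: 7.8
position: [0.5348, 0.1933, 0.0875]
tool_rot: [[0.939, 0.345, -0.0], [0.345, -0.939, -0.0], [-0.0, -0.0, -1.0]]
ft_force: [-0.3, 0.3, -1.8]
grip_width: 0.0224
slide [-0.0002  0.0003  0.0001] roll rad 0.001 cur yaw 20.16 pos [0.5351 0.1933 0.0881] t 7.9 F [-0.4  0.2 -2.3] M [-0.02  0.02  0.02] w 0.0224
```

View pics/side5.png

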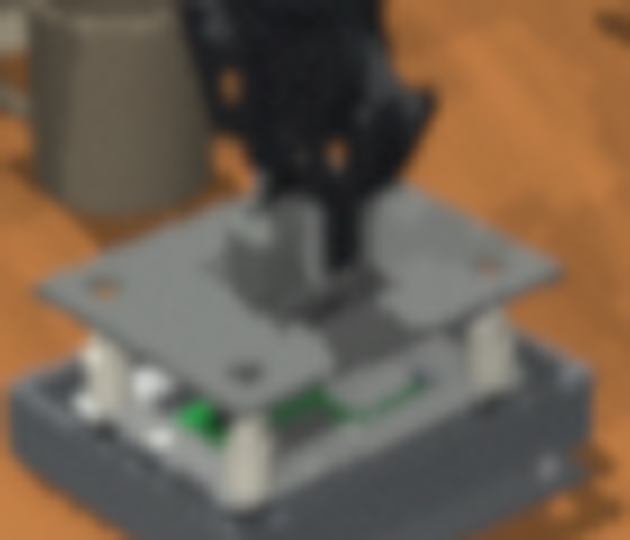

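View pics/top5.png

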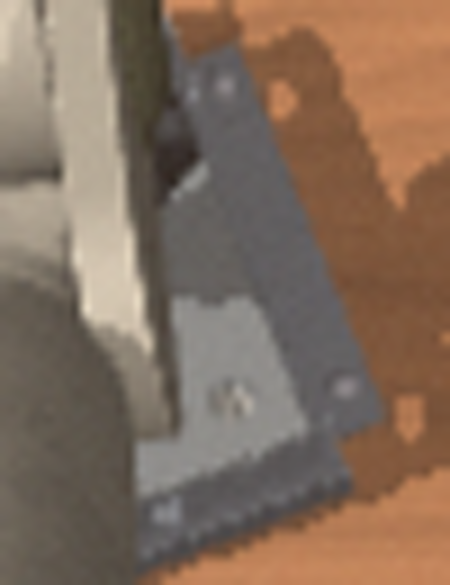

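```bash
python3 - <<'E'
import pickle; from h import *
T=pickle.load(open("top5.pkl","rb"));S=pickle.load(open("side5.pkl","rb"))
p=[.5351,.1933]; hz=.0881-.0089+.0035
sh={1:(104,285),0:(246,371),2:(488,264)}
tb={1:(121,344),0:(278,438),2:(545,322)}
Pl=lambda c,z,i:place([*c,np.radians(20.15)],np.r_[H[i],z][None])
# side relative: box position s.t. tips match after correcting bias
for i in sh:
    ho=np.array(sh[i])/9+[225,125]-.44; to=np.array(tb[i])/10+[225,125]-.45
    bias=ho-proj(S,Pl(p,hz,i))[0]
    w=backproj(S,to-bias,.071); off=w[:2]-Pl([0,0],0,i)[0,:2]
    print("side hole",i,bias.round(2),"goal TCP",off.round(4))
ho=np.array((232,395))/9+[185,135]-.44; bias=ho-proj(T,Pl(p,hz,0))[0]; print("top bias",bias)
pts={0:(430,354),1:(245,430),2:(325,99),3:(147,166)}
for i in pts:
    t=np.array(pts[i])/7+[150,130]-.43
    for z in (.058,.066): print(i,z,(backproj(T,t-bias,z)[:2]-Pl([0,0],0,i)[0,:2]).round(4))
E
python3 - <<'E'
import pickle,cv2
a=pickle.load(open("top0.pkl","rb"))["frame"][168:192,198:224,::-1];b=pickle.load(open("top5.pkl","rb"))["frame"][168:192,198:224,::-1]
import numpy as np
cv2.imwrite("pics/cmp.png",cv2.resize(np.hstack([a,b]),None,fx=14,fy=14,interpolation=cv2.INTER_NEAREST))
E
```

```text
side hole 1 [-1.06 -0.43] goal TCP [0.5368 0.1934]
side hole 0 [-1.04 -0.42] goal TCP [0.5372 0.1947]
side hole 2 [-1.13 -0.36] goal TCP [0.5361 0.1925]
top bias [ 1.05525783 -0.57361116]
0 0.058 [0.5349 0.1936]
0 0.066 [0.5333 0.1928]
1 0.058 [0.5337 0.1933]
1 0.066 [0.5322 0.1921]
2 0.058 [0.5334 0.1949]
2 0.066 [0.5311 0.1939]
3 0.058 [0.5354 0.1925]
3 0.066 [0.5332 0.1911]
```

View pics/cmp.png

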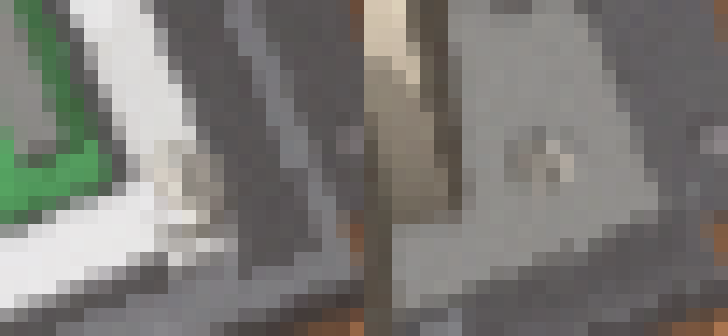

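Both views put the plate within about 1.5 mm of alignment, and in the top view the post tip shows inside the hole at (211,179). I'll lower it over the tips and watch the lateral force.

```bash
python3 -m crank '{"slide":[[0,0,0.002],[0,0,0.004],[0,0,0.006],[0,0,0.008],[0,0,0.01],[0,0,0.012],[0,0,0.012],[0,0,0.012]],"roll":[0,0,0,0,0,0,0,0],"grip":[0.01,0.01,0.01,0.01,0.01,0.01,0.01,0.01]}'; 
python3 - <<'E'
from rig import *; import cv2,pickle
im=[]
for n,(a,b,c,d) in {"side":(125,185,225,295),"top":(140,200,185,235)}.items():
    p=get_image(n); pickle.dump(p,open(n+"6.pkl","wb")); im.append(cv2.resize(p["frame"][a:b,c:d,::-1],None,fx=6.6,fy=6.6,interpolation=cv2.INTER_CUBIC))
cv2.imwrite("pics/six.png",cv2.hconcat(im))
E
python3 go.py .535 .193 .076 20.1
```

```text
time_s: 8.7
position: [0.5353, 0.1935, 0.076]
tool_rot: [[0.939, 0.344, 0.001], [0.344, -0.939, 0.0], [0.001, -0.0, -1.0]]
ft_force: [2.4, 1.7, -2.7]
grip_width: 0.0218
slide [-0.0004  0.0003 -0.    ] roll rad 0.0009 cur yaw 20.15 pos [0.5353 0.1935 0.076 ] t 8.8 F [ 3.1  2.2 -2.9] M [ 0.45 -0.55 -0.01] w 0.022
```

View pics/six.png

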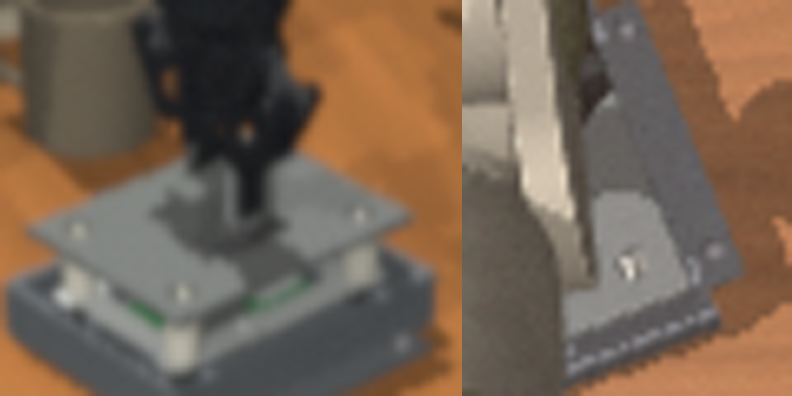

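White tips show in all three holes in the side view and in the top-view hole. The posts push the tool about 3.8 N towards +x+y, so I'll nudge that way to relieve it.

```bash
python3 -m crank '{"slide":[[0.0005,0,0],[0.001,0,0],[0.001,0,0],[0.001,0,0],[0.001,0,0],[0.001,0,0],[0.001,0,0],[0.001,0,0]],"roll":[0,0,0,0,0,0,0,0],"grip":[0.01,0.01,0.01,0.01,0.01,0.01,0.01,0.01]}';python3 go.py .535 .193 .072 20.1
```

```text
time_s: 9.6
position: [0.5357, 0.1936, 0.0758]
tool_rot: [[0.939, 0.345, -0.0], [0.345, -0.939, -0.0], [-0.0, -0.0, -1.0]]
ft_force: [-0.2, 1.3, -2.2]
grip_width: 0.0225
slide [-0.0009  0.0003  0.0038] roll rad 0.0009 cur yaw 20.15 pos [0.5357 0.1936 0.0758] t 9.6 F [-0.2  1.3 -2.2] M [ 0.22 -0.1   0.01] w 0.0225
```

```bash
python3 -m crank '{"slide":[[0.0001,-0.0005,0],[0.0001,-0.0005,0.001],[0.0001,-0.0005,0.002],[0.0001,-0.0005,0.003],[0.0001,-0.0005,0.004],[0.0001,-0.0005,0.004],[0.0001,-0.0005,0.004],[0.0001,-0.0005,0.004]],"roll":[0,0,0,0,0,0,0,0],"grip":[0.01,0.01,0.01,0.01,0.01,0.01,0.01,0.01]}';python3 go.py .535 .193 .072 20.1
```

```text
time_s: 10.4
position: [0.5361, 0.1943, 0.0721]
tool_rot: [[0.939, 0.344, 0.001], [0.344, -0.939, 0.0], [0.001, 0.0, -1.0]]
ft_force: [3.9, 3.5, 0.6]
grip_width: 0.0225
slide [-0.0015  0.0008  0.0001] roll rad 0.0009 cur yaw 20.15 pos [0.5361 0.1943 0.0721] t 10.4 F [3.9 3.5 0.6] M [ 0.57 -0.6  -0.04] w 0.0225
```

```bash
python3 -m crank '{"slide":[[0.0005,-0.0003,0],[0.001,-0.0006,0],[0.0013,-0.0007,0],[0.0013,-0.0007,0],[0.0013,-0.0007,0],[0.0013,-0.0007,0],[0.0013,-0.0007,0],[0.0013,-0.0007,0]],"roll":[0,0,0,0,0,0,0,0],"grip":[0.01,0.01,0.01,0.01,0.01,0.01,0.01,0.01]}';python3 go.py .535 .193 .069 20.1
```

```text
time_s: 11.2
position: [0.5364, 0.1952, 0.0717]
tool_rot: [[0.939, 0.345, -0.001], [0.345, -0.939, -0.0], [-0.001, -0.0, -1.0]]
ft_force: [0.9, 0.7, -2.1]
grip_width: 0.0224
slide [-0.0021  0.0015  0.0027] roll rad 0.0009 cur yaw 20.15 pos [0.5364 0.1952 0.0717] t 11.2 F [ 0.9  0.7 -2.1] M [ 0.04 -0.1  -0.04] w 0.0224
```

```bash
python3 -m crank '{"slide":[[0.0003,-0.0001,0.001],[0.0003,-0.0001,0.002],[0.0003,-0.0001,0.003],[0.0003,-0.0001,0.004],[0.0003,-0.0001,0.005],[0.0003,-0.0001,0.006],[0.0003,-0.0001,0.006],[0.0003,-0.0001,0.006]],"roll":[0,0,0,0,0,0,0,0],"grip":[0.01,0.01,0.01,0.01,0.01,0.01,0.01,0.01]}';python3 go.py .535 .193 .069 20.1
```

```text
time_s: 12.0
position: [0.5367, 0.1955, 0.0659]
tool_rot: [[0.939, 0.345, -0.0], [0.345, -0.939, -0.0], [-0.0, -0.0, -1.0]]
ft_force: [-4.6, -0.5, 4.2]
grip_width: 0.0222
slide [-0.0025  0.0017 -0.0031] roll rad 0.001 cur yaw 20.16 pos [0.5367 0.1955 0.0659] t 12.0 F [-4.6 -0.5  4.2] M [-0.09  0.6   0.01] w 0.0222
```

```bash
python3 -m crank '{"slide":[[-0.0004,0,0],[-0.0008,0.0001,0],[-0.0008,0.0001,0.001],[-0.0008,0.0001,0.002],[-0.0008,0.0001,0.003],[-0.0008,0.0001,0.003],[-0.0008,0.0001,0.003],[-0.0008,0.0001,0.003]],"roll":[0,0,0,0,0,0,0,0],"grip":[0.01,0.01,0.01,0.01,0.01,0.01,0.01,0.01]}';python3 go.py .535 .193 .069 20.1
```

```text
time_s: 12.8
position: [0.5367, 0.1954, 0.0634]
tool_rot: [[0.939, 0.345, 0.002], [0.345, -0.939, 0.001], [0.002, -0.0, -1.0]]
ft_force: [-2.3, 2.6, 7.0]
grip_width: 0.022
slide [-0.0024  0.0016 -0.0056] roll rad 0.001 cur yaw 20.16 pos [0.5367 0.1954 0.0634] t 12.8 F [-2.3  2.6  7. ] M [ 0.25  0.45 -0.02] w 0.022
```

```bash
python3 -m crank '{"slide":[[-0.0003,-0.0005,0],[-0.0003,-0.0007,0.001],[-0.0003,-0.0007,0.002],[-0.0003,-0.0007,0.003],[-0.0003,-0.0007,0.004],[-0.0003,-0.0007,0.004],[-0.0003,-0.0007,0.004],[-0.0003,-0.0007,0.004]],"roll":[0,0,0,0,0,0,0,0],"grip":[0.01,0.01,0.01,0.01,0.01,0.01,0.01,0.01]}';python3 go.py .535 .193 .069 20.1
```

```text
time_s: 13.6
position: [0.5367, 0.1956, 0.06]
tool_rot: [[0.939, 0.344, 0.003], [0.344, -0.939, 0.0], [0.003, 0.001, -1.0]]
ft_force: [-1.6, -0.5, 12.3]
grip_width: 0.0223
slide [-0.0024  0.0018 -0.009 ] roll rad 0.0009 cur yaw 20.15 pos [0.5367 0.1956 0.06  ] t 13.6 F [-1.6 -0.5 12.3] M [-0.14  0.43 -0.05] w 0.0223
```

```bash
python3 -m crank '{"slide":[[-0.0003,0,0.001],[-0.0003,0,0.002],[-0.0003,0,0.003],[-0.0003,0,0.004],[-0.0003,0,0.004],[-0.0003,0,0.004],[-0.0003,0,0.004],[-0.0003,0,0.004]],"roll":[0,0,0,0,0,0,0,0],"grip":[0.01,0.01,0.01,0.01,0.01,0.01,0.01,0.01]}';python3 go.py .535 .193 .069 20.1
```

```text
time_s: 14.4
position: [0.5367, 0.1957, 0.0566]
tool_rot: [[0.939, 0.345, 0.004], [0.345, -0.939, 0.001], [0.004, 0.001, -1.0]]
ft_force: [-1.3, -0.0, 15.7]
grip_width: 0.022
slide [-0.0025  0.002  -0.0124] roll rad 0.0011 cur yaw 20.16 pos [0.5367 0.1957 0.0566] t 14.4 F [-1.3 -0.  15.7] M [-0.02  0.44 -0.05] w 0.022
```

```bash
python3 -m crank '{"slide":[[-0.0003,0,0.001],[-0.0003,0,0.002],[-0.0003,0,0.003],[-0.0003,0,0.003],[-0.0003,0,0.003],[-0.0003,0,0.003],[-0.0003,0,0.003],[-0.0003,0,0.003]],"roll":[0,0,0,0,0,0,0,0],"grip":[0.01,0.01,0.01,0.01,0.01,0.01,0.01,0.01]}';python3 go.py .535 .193 .069 20.1
python3 - <<'E'
from rig import *; import cv2,pickle
im=[]
for n,(a,b,c,d) in {"side":(125,185,225,295),"top":(140,200,185,235)}.items():
    p=get_image(n); im.append(cv2.resize(p["frame"][a:b,c:d,::-1],None,fx=6.6,fy=6.6,interpolation=cv2.INTER_CUBIC))
cv2.imwrite("pics/seven.png",cv2.hconcat(im))
E
```

```text
time_s: 15.2
position: [0.5368, 0.1957, 0.054]
tool_rot: [[0.939, 0.345, 0.005], [0.345, -0.939, 0.001], [0.005, 0.001, -1.0]]
ft_force: [-1.8, 0.3, 20.0]
grip_width: 0.0223
slide [-0.0025  0.002  -0.015 ] roll rad 0.001 cur yaw 20.16 pos [0.5368 0.1957 0.054 ] t 15.2 F [-1.8  0.3 20. ] M [ 0.04  0.53 -0.06] w 0.0223
```

View pics/seven.png

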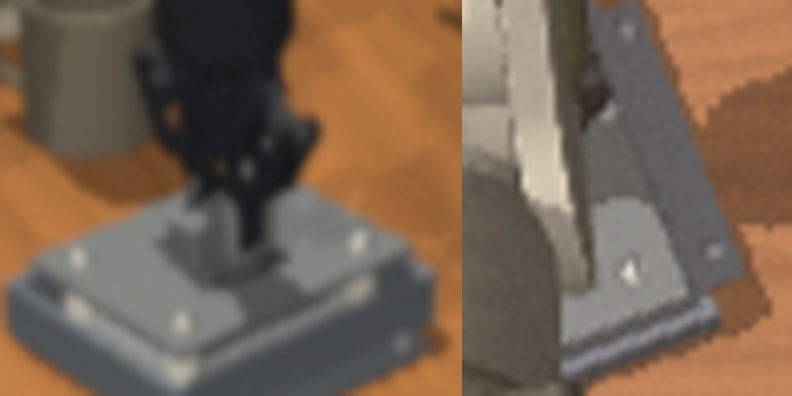

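The tips stand through all three visible holes and the plate looks level, at 20 N with no click yet. Continuing in smaller steps.

```bash
python3 -m crank '{"slide":[[-0.0003,0,0.0005],[-0.0005,0,0.001],[-0.0005,0,0.0015],[-0.0005,0,0.002],[-0.0005,0,0.002],[-0.0005,0,0.002],[-0.0005,0,0.002],[-0.0005,0,0.002]],"roll":[0,0,0,0,0,0,0,0],"grip":[0.01,0.01,0.01,0.01,0.01,0.01,0.01,0.01]}';python3 go.py .535 .193 .069 20.1
```

```text
time_s: 16.1
position: [0.5362, 0.1956, 0.051]
tool_rot: [[0.939, 0.344, 0.004], [0.344, -0.939, 0.001], [0.004, 0.001, -1.0]]
ft_force: [1.1, 1.5, 9.0]
grip_width: 0.0222
slide [-0.0019  0.002  -0.0181] roll rad 0.0009 cur yaw 20.15 pos [0.5362 0.1956 0.051 ] t 16.1 F [1.1 1.5 9. ] M [ 0.19  0.12 -0.01] w 0.0222
```

The force dropped from 20 N to 9 N, so at least some of the standoffs clicked. I'll press a bit further to seat all four.

```bash
python3 -m crank '{"slide":[[0,0,0.001],[0,0,0.002],[0,0,0.003],[0,0,0.004],[0,0,0.005],[0,0,0.005],[0,0,0.005],[0,0,0.005]],"roll":[0,0,0,0,0,0,0,0],"grip":[0.01,0.01,0.01,0.01,0.01,0.01,0.01,0.01]}';python3 go.py .535 .193 .069 20.1
```

```text
time_s: 16.9
position: [0.5362, 0.1956, 0.0466]
tool_rot: [[0.939, 0.344, 0.005], [0.344, -0.939, 0.001], [0.005, 0.001, -1.0]]
ft_force: [-2.1, 0.9, 15.0]
grip_width: 0.0222
slide [-0.0019  0.002  -0.0224] roll rad 0.0008 cur yaw 20.15 pos [0.5362 0.1956 0.0466] t 16.9 F [-2.1  0.9 15. ] M [ 0.12  0.46 -0.01] w 0.0222
```

```bash
python3 -m crank '{"slide":[[0,0,0.001],[0,0,0.002],[0,0,0.003],[0,0,0.004],[0,0,0.0045],[0,0,0.0045],[0,0,0.0045],[0,0,0.0045]],"roll":[0,0,0,0,0,0,0,0],"grip":[0.01,0.01,0.01,0.01,0.01,0.01,0.01,0.01]}';python3 go.py .535 .193 .069 20.1
```

```text
time_s: 17.7
position: [0.5363, 0.1956, 0.0437]
tool_rot: [[0.939, 0.345, 0.006], [0.345, -0.939, 0.001], [0.006, 0.001, -1.0]]
ft_force: [-6.3, -0.7, 30.3]
grip_width: 0.0223
slide [-0.0019  0.002  -0.0253] roll rad 0.001 cur yaw 20.16 pos [0.5363 0.1956 0.0437] t 17.7 F [-6.3 -0.7 30.3] M [ 0.    1.3  -0.01] w 0.0223
```

The frame has bottomed at about 32 N net, with the underside at about 35 mm, level with the sunk shoulders. Easing off to zero load.

```bash
python3 -m crank '{"slide":[[0,0,-0.002],[0,0,-0.004],[0,0,-0.007],[0,0,-0.010],[0,0,-0.013],[0,0,-0.0155],[0,0,-0.0155],[0,0,-0.0155]],"roll":[0,0,0,0,0,0,0,0],"grip":[0.01,0.01,0.01,0.01,0.01,0.01,0.01,0.01]}';python3 go.py .535 .193 .069 20.1
python3 - <<'E'
from rig import *; import cv2,pickle
im=[]
for n,(a,b,c,d) in {"side":(125,185,225,295),"top":(140,200,185,235)}.items():
    p=get_image(n); im.append(cv2.resize(p["frame"][a:b,c:d,::-1],None,fx=6.6,fy=6.6,interpolation=cv2.INTER_CUBIC))
cv2.imwrite("pics/eight.png",cv2.hconcat(im))
E
```

```text
time_s: 18.5
position: [0.5358, 0.1954, 0.0561]
tool_rot: [[0.939, 0.344, 0.003], [0.344, -0.939, 0.001], [0.003, 0.0, -1.0]]
ft_force: [5.1, 1.8, 3.0]
grip_width: 0.0221
slide [-0.0015  0.002  -0.0129] roll rad 0.0009 cur yaw 20.15 pos [0.5358 0.1954 0.0561] t 18.5 F [5.1 1.8 3. ] M [ 0.27 -0.69  0.01] w 0.0221
```

View pics/eight.png

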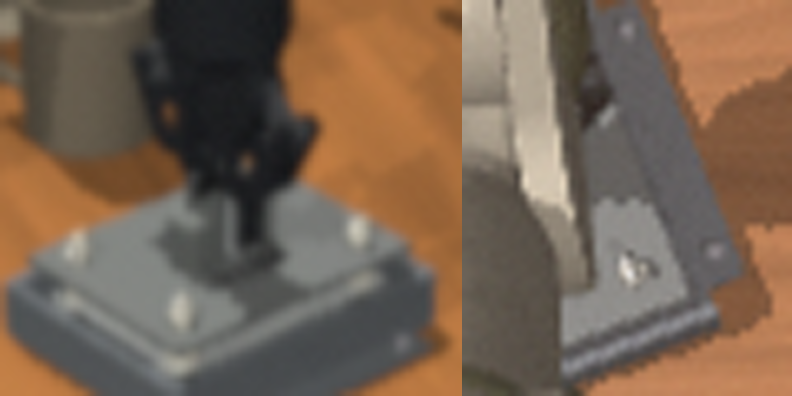

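Posts now stand well above the plate at all the visible holes. Finishing the unloading, then opening slowly.

```bash
python3 -m crank '{"slide":[[0.0006,0,-0.001],[0.001,0,-0.002],[0.001,0,-0.0025],[0.001,0,-0.0025],[0.001,0,-0.0025],[0.001,0,-0.0025],[0.001,0,-0.0025],[0.001,0,-0.0025]],"roll":[0,0,0,0,0,0,0,0],"grip":[0.01,0.01,0.01,0.01,0.025,0.04,0.055,0.07]}' 30;python3 go.py .535 .193 .069 20.1
python3 -m crank '{"slide":[[0,0,0],[0,0,0],[0,0,-0.005],[0,0,-0.015],[0,0,-0.035],[0,0,-0.065],[0,0,-0.1],[0,0,-0.13]],"roll":[0,0,0,0,0,0,0,0],"grip":[0.08,0.08,0.08,0.08,0.08,0.08,0.08,0.08]}';python3 go.py .40 -.2 .3 20.1
```

```text
time_s: 19.4
position: [0.5352, 0.1956, 0.0581]
tool_rot: [[0.939, 0.345, -0.001], [0.345, -0.939, -0.0], [-0.001, -0.0, -1.0]]
ft_force: [0.2, 0.5, -0.9]
grip_width: 0.0676
slide [-0.0011  0.0024 -0.0109] roll rad 0.0011 cur yaw 20.16 pos [0.5352 0.1956 0.0581] t 19.4 F [ 0.2  0.5 -0.9] M [0.02 0.01 0.03] w 0.0676
time_s: 20.2
position: [0.5356, 0.1956, 0.1911]
tool_rot: [[0.939, 0.345, 0.002], [0.345, -0.939, 0.0], [0.002, 0.0, -1.0]]
ft_force: [0.4, -0.4, 0.0]
grip_width: 0.0801
slide [-0.2635  0.3247 -0.1093] roll rad 0.001 cur yaw 20.16 pos [0.5356 0.1956 0.1911] t 20.2 F [ 0.4 -0.4  0. ] M [-0.02 -0.07 -0.03] w 0.0801
```

Moving aside so the top camera can check.

```bash
python3 -m crank '{"slide":[[-0.01,0.012,-0.03],[-0.03,0.035,-0.06],[-0.055,0.065,-0.08],[-0.08,0.098,-0.09],[-0.105,0.13,-0.1],[-0.13,0.16,-0.1],[-0.15,0.185,-0.1],[-0.165,0.205,-0.1]],"roll":[0,0,0,0,0,0,0,0],"grip":[0.08,0.08,0.08,0.08,0.08,0.08,0.08,0.08]}';
python3 - <<'E'
from rig import *; import cv2,pickle
im=[]
for n,(a,b,c,d) in {"side":(130,190,225,295),"top":(135,205,155,230)}.items():
    p=get_image(n); pickle.dump(p,open(n+"9.pkl","wb")); cv2.imwrite(f"pics/{n}9.png",p["frame"][:,:,::-1]); cv2.imwrite(f"pics/{n}9z.png",cv2.resize(p["frame"][a:b,c:d,::-1],None,fx=8,fy=8,interpolation=cv2.INTER_CUBIC))
E
```

```text
time_s: 21.0
position: [0.4504, -0.0551, 0.2894]
tool_rot: [[0.939, 0.344, 0.001], [0.344, -0.939, -0.001], [0.001, 0.001, -1.0]]
ft_force: [0.2, -0.6, 0.0]
grip_width: 0.0802
```

View pics/side9z.png

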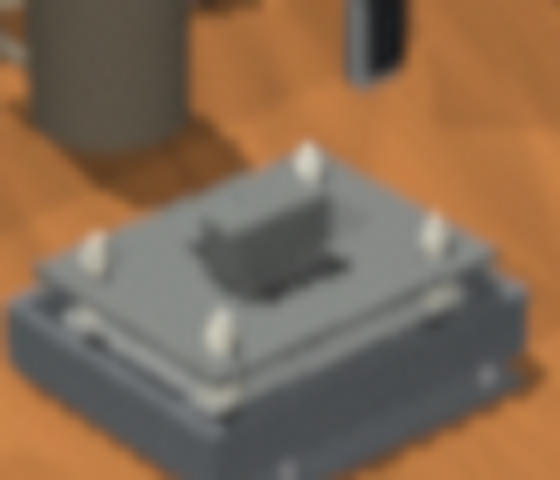

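View pics/top9z.png

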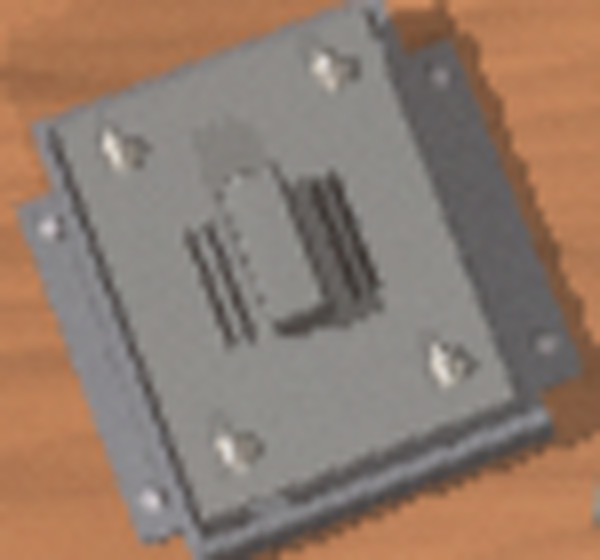

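View pics/top9.png

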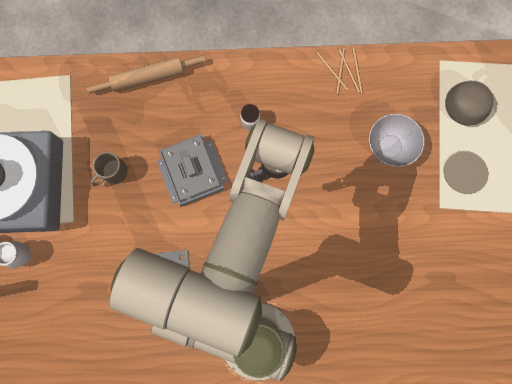

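All four posts stand the same height above the plate (side view at (95,255), (220,330), (434,235) and (308,165) in the zoom), and the plate is level inside the rim. Bowl, mug and jar have not moved. Handing in.

```bash
python3 - <<'E'
from rig import *
import pickle,numpy as np
S0=pickle.load(open("top0.pkl","rb"));p=get_image("top")
for t in ("steel_bowl","clay_mug","glaze_jar"):
    r=silhouettes(t,p); print(t,[ (d["confidence"],d["box"]) for d in r[:2]])
d=np.abs(p["frame"].astype(int)-S0["frame"]).max(2)
print("mug diff",d[150:190,88:125].mean(),"jar",d[100:130,240:262].mean(),"bowl",d[112:168,368:425].mean())
o=observe(); print(o["time_s"],o["qvel"].round(2),o["ft_force"].round(1))
print(close_job())
E
```

```text
steel_bowl [(0.74, [393.9, 139.2, 54.5, 49.0]), (0.61, [189.1, 167.3, 63.2, 64.0])]
clay_mug [(0.84, [110.3, 169.9, 39.5, 33.4]), (0.74, [189.6, 167.6, 57.3, 63.2])]
glaze_jar [(0.57, [249.7, 118.1, 22.9, 22.7])]
mug diff 5.941216216216216 jar 18.028787878787877 bowl 9.456766917293233
21.3 [ 0.52  0.34  0.1  -0.07 -0.11 -0.18] [ 0.2  0.6 -0.6]
the job is handed in; nothing more can be done
None
```

I put the right-hand cover on the drive box, pressed it home and let go; the job was handed in at about 21 s.

- **Pick and placing:** I gripped the cover by its rib and lined it up using both cameras. I corrected it by about 2 mm from the sideways force as the posts entered the holes.
- **Pressing:** I pressed in small steps. The wrist force reached 20 N, then fell to 9 N as the standoffs clicked. I then pressed until the frame bottomed, at about 30 N read (32 N with the plate's weight), within the 45 N limit. Force was only read at the end of each move, so short peaks in between would not show. The tool tilted by at most about 0.35°.
- **Seating:** From the tool height, the plate's underside was at about 35 mm with the frame bottomed. That is where the shoulders should be. After I let go, the pictures showed all four posts standing about equally far above a level plate.
- **Other things:** The bowl, mug and jar show where they stood before. The picture comparison for the jar was less clean (mean difference 18, against 6 to 9 for the other two). I put that down to the arm being close to it in the view, but did not check further. The network also gave the box false bowl and mug labels, which I ignored.
- **Not agreeing:** The two cameras put the box about 3 mm apart. The contact force settled where the plate had to go.

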